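Cordless loudspeakers back on their charging base

ROBOT

A 6-joint arm with a two-finger parallel gripper is mounted at the origin on the work surface. World frame = base frame: x ahead of the robot, y to its left, z up, the work surface at z = 0. Lengths are in m, angles in rad, forces in N, time in s.
With the tool pointing down it reaches from about 0.375 to 0.925 m from the base axis. Payload 5.7 kg.
Tool frame: the origin (TCP) lies at the very end of the fingers, on their centre line; the grasp point (between the pads) lies 19 mm behind it; z points along the fingers, y is the line along which they close (so a half turn about z gives the same grasp; the last joint's range is limited). The gripper opens to 85 mm and grips with 20 to 120 N. Pads are 22 mm wide; open, the fingers measure 114 mm over their backs; the gripper's body (76 mm by 85 mm) begins 54 mm behind the grasp point. The pads swing forward as they close: fully open they stand 13 mm farther back than shut.
Start: joints at [-1.402, 0.359, 1.51, -0, 1.272, -0.115], TCP at [0.168, -0.576, 0.231] pointing down, gripper open.
Joint ranges: [-2.97, 2.97], [-1.01, 2.36], [0.21, 2.38], [-0.96, 4.11], [0.2, 2.71], [-2.98, 2.98]. Speed limits (rad/s): [2.39, 2.39, 3.14, 3.14, 3.14, 3.14].

INTERFACE

Orientations are given as a 3x3 rotation matrix whose columns are the frame's x, y, z axes.
In Python, from workcell import arm, optics, hand_in gives the robot as it stands. The module is installed in compiled form; this text tells all that it offers.
- The arm moves only by the shell command python3 -m inch 'ROWS' [FORCE]. ROWS is JSON, a list of rows, each a list of 3 entries, a list of its own where there are three numbers: the opening, from -1 (shut) to 1 (fully open), then the shift along the tool's x, y, z in cm, then the turn about the tool's z in degrees. A call has 1 to 8 rows; each row is the pose to reach, as a shift and turn from the pose commanded when the call began, along the tool's axes at that moment; what a row does not reach only later rows make up. A row lasts 1/12 s, in which the tool goes at most 41.7 mm and 7.16 degrees, less where a joint would pass 70% of its speed; a pose out of reach is approached as far as the arm can. A call with a gripper value outside its range is refused whole. The fingers move at their own pace and stop on an object; FORCE is the grip in N (left out, the last holds). Time passes only in rows, so rows that repeat a pose let the fingers close. It gives the time, the measured TCP pose, the force, the opening and the grip force at its end, in the units of the state.
- arm.read_state(): the state, without advancing time (a new reading comes with each control period).
- optics.grab_frame(name): name is "scene" or "side" or "wrist"; returns a dict with "color" (384x512x3 uint8, red, green, blue), "camera_matrix" (3x3 intrinsics, pixels), "R" (3x3) and "t" (3): a world point X has camera coordinates R X + t; the wrist camera has in their place "tool_from_camera" (4x4, takes a point from camera to tool coordinates, whose origin is the TCP and whose axes are the flange's). Camera axes: x right, y down, z forward; pixel columns grow to the right and rows downward; lengths in m; the calibration is good to about 2 mm. A picture is of the moment at which its call begins: read the wrist's pose just before it. There is no depth.
- hand_in(): hands the job in; it is judged then, once.
The state is a dict: "time": time; "joint_pos": joint angles; "dq": joint speeds; "joint_efforts": joint torques, N m; "ee_pos": TCP position; "orientation": TCP orientation; "ft_force": force on the tool from outside, world axes, zero at the start; "moment": the same for the moment, N m; "width": opening from 0.0 (shut) to 1.0 (fully open); "grasp_force": force on a finger pad.
Only numpy, scipy, OpenCV 4.12 (cv2) and the standard library are available. Lean on these libraries where they do the work, as an engineer would, in place of code of your own. Each camera call takes 0.05 s, during which the arm holds its last target. There are 200 camera calls.

TASK

Put the two cordless loudspeakers back on their charging base: take each off the desk-top shelf by lifting it over the front rail, without striking the board above or the rail, and seat it upright and fully down in its own recess of the base with its grille facing the base's front. Set them down, do not drop or tip them, and leave everything else on the shelf and the desk where it is.

Things in the scene. Friction and masses are not known exactly. Their poses are not given: they have to be found in the camera images.
- speaker_a: Cordless loudspeaker, an upright dark-wood block 110 deep (x) x 62 wide (y) x 140 tall, about 0.45 kg, standing on the shelf; black grille with two round drivers on its front (-x) face, small black button strip on top near the front edge. Origin: centre of its underside; z up. Its centre of mass is at its middle.
- speaker_b: The second loudspeaker, identical to speaker_a. Either may go in either recess.
- speaker_a_front (a point): Centre of the grille face of speaker_a: 55 in front (-x) of its origin, 70 above it.
- speaker_b_front (a point): The same point on speaker_b.
- shelf: White desk-top shelf, fixed, no back, 556 wide (y) x 205 deep, front (-x) to the robot. Origin: on the desk under its middle. Lower board's top 30 above the desk. Five places in any order at y = -200, -100, 0, 100, 200 (+-3), item centres x = -7 (+-5), shelf frame. End cheeks at y = +-270, 16 thick, 75 high, 250 behind x = 30. Rear stop bar at x = 75, 75 high.
- shelf_rail: Steel retaining rail along the shelf's front edge: a bar of 10 diameter at x = -85 in the shelf frame; its top is 35 above the lower board (65 above the desk). Origin: under the bar's middle, level with the lower board's top.
- shelf_top: Upper board, 84 deep, 18 thick: front edge at x = +26 in the shelf frame, so it overhangs about the rear 22 of the loudspeakers; underside 232 above the desk, 62 above the loudspeakers' tops. Small books and a plant pot on its rear part (from 35 behind its front edge), up to 320 above the desk. Origin: middle of its front lower edge.
- dock: Black charging base, fixed, 148 deep (x) x 212 wide (y), deck 18 above the desk, front (-x, two white lights) roughly to the robot. Two recesses in the deck, each 114 x 66, 6 deep, edges bevelled. Back rest along the rear, top 50 above the desk; its face is flush with the recesses' rear walls, so a loudspeaker slid back against it stands over its recess. Origin: centre of its foot.
- pocket_left (a point): Centre of the floor of the left (+y) recess, 12 above the desk, axes as the dock's; at x = -3, y = +58 in the dock frame.
- pocket_right (a point): Centre of the floor of the right recess, at x = -3, y = -58 in the dock frame, 12 above the desk.
- book: Bystander on the shelf: blue hardback book standing upright, 125 deep x 46 thick x 170 tall. Origin: centre of its underside.
- slipcase: Bystander on the shelf: two-volume set in a cardboard slipcase, 115 deep x 56 thick x 155 tall. Origin: centre of its underside.
- pen_pot: Bystander on the shelf: steel pen pot of 72 diameter, 100 tall, with pens reaching 176. Origin: centre of its underside.
- tumbler: Bystander on the desk: closed metal drinking tumbler, 74 diameter, 170 tall. Origin: centre of its underside.
- notebooks: Bystander on the desk: pile of three notebooks, 105 x 148 x 36 tall. Origin: centre of its underside.
- mug: Bystander on the desk: white mug, 82 diameter, 92 tall, handle to its +y. Origin: centre of its underside.
- stapler: Bystander on the desk: stapler, 135 long (x) x 34 x about 55 tall. Origin: centre of its underside.
- remote: Bystander on the desk: grey remote control, 165 long (x) x 46 x 18. Origin: centre of its underside.
Things that resemble listed ones, but are neither listed nor needed, are in the scene too. Leave any purple look-alike of the speaker_a alone.

How it is judged:
By the outcome, as a careful person would: the job done as asked, in the order asked, and still so for the second after the job is handed in, with the robot touching nothing.
It also fails if it takes over 64 s, if anything falls off the work surface, if the arm or the gripper's body presses on something with over 40 N, if the wrist force passes 120 N, or if a joint passes its speed limit or range.

## Working session

There is one attempt and no reset: what is moved stays moved. The work goes in short steps, Python scripts to look and compute and a shell command to move; the robot and the scene stay as the last step left them, time stands still between calls to the robot, and variables do not carry over. Pictures are saved under pics/ and viewed, at most 10 in all, crops included, and the job is handed in when it is done.

```bash
mkdir -p pics
cat > h.py <<'E'
import cv2,numpy as np,json
from workcell import arm,optics
def snap(name,fn,crop=None,scale=1):
    s=arm.read_state();f=optics.grab_frame(name)
    im=cv2.cvtColor(f["color"],cv2.COLOR_RGB2BGR)
    np.savez(f'pics/{fn}.npz',K=f["camera_matrix"],R=f.get("R",0),t=f.get("t",0),T=f.get("tool_from_camera",0),p=s["ee_pos"],o=s["orientation"],im=im)
    save(im,fn,crop,scale)
def save(im,fn,crop,scale):
    if crop: im=im[crop[1]:crop[3],crop[0]:crop[2]]
    cv2.imwrite(f'pics/{fn}.png',cv2.resize(im,None,fx=scale,fy=scale,interpolation=cv2.INTER_CUBIC))
def cam(fn):
    d=np.load(f'pics/{fn}.npz')
    if d["T"].ndim==2:
        W=np.eye(4);W[:3,:3]=d["o"];W[:3,3]=d["p"];M=np.linalg.inv(W@d["T"]);return d["K"],M[:3,:3],M[:3,3]
    return d["K"],d["R"],d["t"]
def pix2z(fn,uv,z):
    K,R,t=cam(fn);r=[]
    for u,v in np.atleast_2d(uv):
        d=R.T@np.linalg.inv(K)@[u,v,1];c=-R.T@t;r.append(c+d*(z-c[2])/d[2])
    return np.array(r)
def proj(fn,X):
    K,R,t=cam(fn);p=(K@(R@np.atleast_2d(X).T+np.reshape(t,(3,1))));return (p[:2]/p[2]).T
E
python3 - <<'E'
from h import *
for n in("scene","side","wrist"): snap(n,n+"0",None,1.5)
s=arm.read_state();print(s)
for n in("scene0","side0"):
    K,R,t=cam(n);print(n,-R.T@t,R[2],K[0,0])
E
```

```text
{'time': 0.15, 'joint_pos': array([-1.40212051e+00,  3.59379359e-01,  1.51119394e+00, -5.02605063e-06,
        1.27248606e+00, -1.15117733e-01]), 'dq': array([ 0.00197108, -0.00186012, -0.00265875,  0.00042968, -0.00081047,
        0.00059799]), 'joint_efforts': array([ 6.40243379e-04, -5.28029180e+01, -2.78929514e+01, -2.72921916e-04,
        8.22390517e-03, -1.76534814e-05]), 'ee_pos': array([ 0.16789158, -0.57548431,  0.23061913]), 'orientation': array([[ 9.59999762e-01,  2.80000705e-01, -2.50962842e-04],
       [ 2.80000769e-01, -9.59998688e-01,  1.44508735e-03],
       [ 1.63701477e-04, -1.45755330e-03, -9.99998924e-01]]), 'ft_force': array([-0.3605592 ,  0.27405591,  0.35769084]), 'moment': array([-0.02229223,  0.01351991, -0.01465996]), 'grasp_force': 0.0, 'width': 1.002633112928825}
scene0 [ 0.35385036 -0.46957568  1.66907887] [ 0.08580688  0.29811707 -0.95066471] 461.0316264498484
side0 [0.26885887 0.32208296 1.27738562] [ 0.15932416 -0.27560439 -0.94797576] 376.77011718479406
```

View pics/scene0.png

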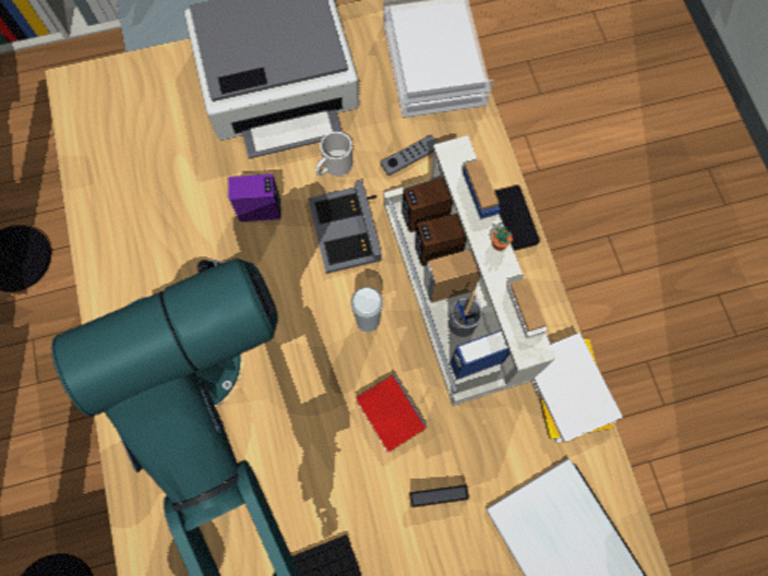

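View pics/side0.png

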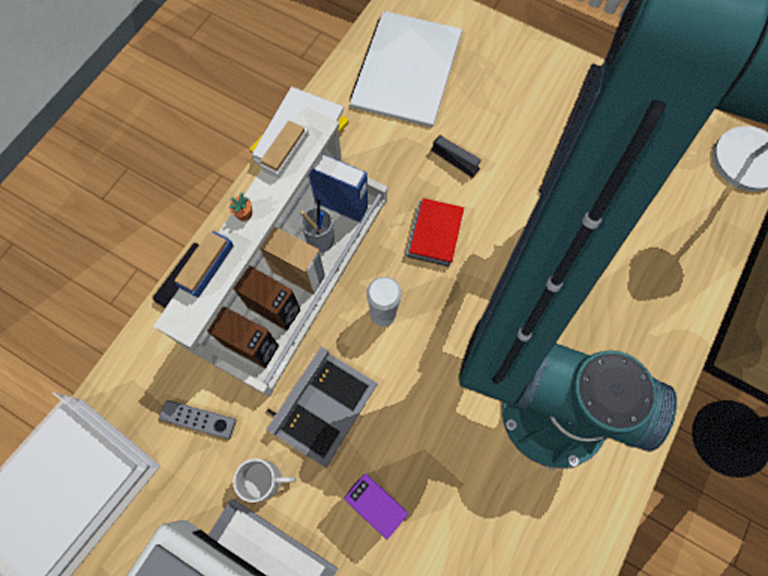

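The scene shows two dark-wood loudspeakers at (427,200) and (441,237) (in the 1.5x picture). Possible mix-ups are the purple block (252,197), the brown slipcase (455,275) and the blue book (480,355). I choose the two dark-wood ones on the shelf's left places, with the dock at (345,228). Next is a close crop to check that choice.

Run:
```python
from h import *
save(np.load('pics/scene0.npz')['im'],'sc1',(200,90,350,200),5)
save(np.load('pics/side0.npz')['im'],'si1',(130,165,260,315),4)
```

```text
(no output)
```

View pics/sc1.png

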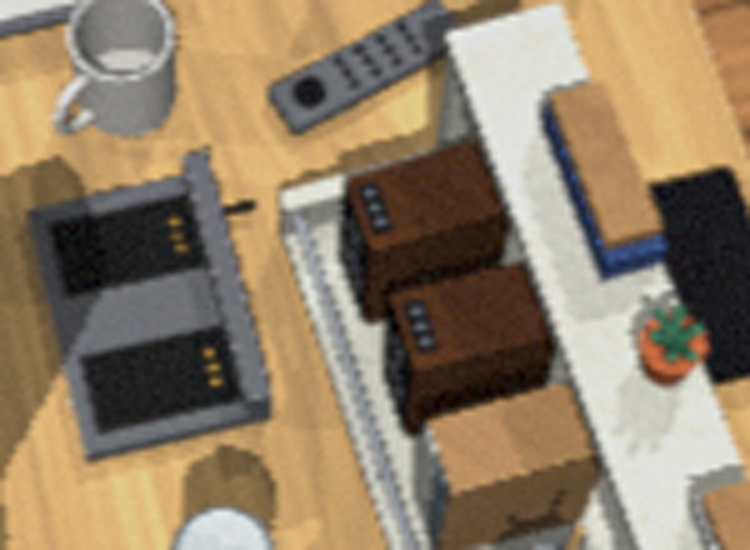

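View pics/si1.png

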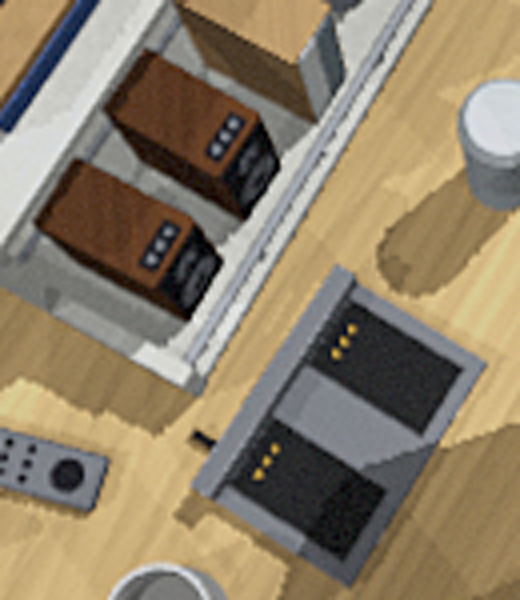

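Both crops confirm the choice: two dark-wood blocks with black grilles toward the rail. In the scene crop, the left speaker's top front corners are at (346,178) and (370,246), and the right one's at (388,296) and (414,362). The dock recesses are black, with gold contacts at the rear.

```bash
cat > fit.py <<'E'
from h import *
from scipy.optimize import least_squares
def c(fn,uv): 
    uv=np.array(uv,float)
    return (uv+.5)/5-.5+[200,90] if fn=='scene0' else (uv+.5)/4-.5+[130,165]
def fit(loc,obs,x0):
    loc=np.array(loc,float)/1000
    def r(p):
        C,S=np.cos(p[2]),np.sin(p[2]);X=loc@np.array([[C,S,0],[-S,C,0],[0,0,1]])+[p[0],p[1],0]
        return np.concatenate([(proj(fn,X[i])-c(fn,[uv]))[0] for fn,i,uv in obs])
    s=least_squares(r,x0,loss='soft_l1');print(np.round(s.x,4),'deg',np.degrees(s.x[2]).round(2));print(np.round(r(s.x).reshape(-1,2),1).tolist());return s.x
if __name__=='__main__':
    P=[(-60,91),(-60,25),(54,91),(54,25),(-60,-25),(-60,-91),(54,-25),(54,-91)]
    px={'scene0':[(50,222),(68,295),(188,197),(203,262),(82,355),(97,430),(222,327),(243,400)],
        'side0':[(345,558),(385,490),(235,490),(278,420),(425,432),(462,370),(312,365),(355,302)]}
    for z in(18,12):
      print('dock',z)
      for use in(['scene0'],['side0'],['scene0','side0']):
        fit([q+(z,) for q in P],[(f,i,px[f][i]) for f in use for i in range(8)],[.6,.2,0])
    L=[(-55,31,170),(-55,-31,170)]
    print('A');fit(L,[('scene0',0,(346,178)),('scene0',1,(370,246)),('side0',0,(155,287)),('side0',1,(192,218))],[.7,.2,0])
    print('B');fit(L,[('scene0',0,(388,296)),('scene0',1,(414,362)),('side0',0,(212,200)),('side0',1,(250,130))],[.7,.1,0])
    # shelf front left corner of cheeks etc: rail top
    print(pix2z('scene0',c('scene0',[(295,235),(395,520)]),.065))
    print(pix2z('side0',c('side0',[(200,365),(415,15)]),.065))
    print('board edge',pix2z('scene0',c('scene0',[(447,38),(640,548)]),.25))
E
python3 fit.py
```

```text
dock 18
[ 0.4466  0.2502 -0.0311] deg -1.78
[[-0.3, -0.0], [-0.4, 0.4], [0.4, -1.1], [1.1, 0.7], [-0.6, -0.1], [0.0, 0.5], [0.2, -0.8], [-0.1, 0.0]]
[ 0.4433  0.2483 -0.0148] deg -0.85
[[0.7, 1.3], [1.8, 0.2], [-1.1, -0.7], [-0.5, -0.7], [0.0, 1.4], [1.3, -0.3], [-0.7, 0.1], [-0.6, -0.8]]
[ 0.445   0.2491 -0.022 ] deg -1.26
[[-0.8, 0.5], [-0.8, 0.8], [-0.2, -0.9], [0.7, 1.0], [-0.8, 0.4], [-0.1, 1.0], [-0.1, -0.6], [-0.3, 0.2], [-0.1, 1.3], [1.1, 0.3], [-1.8, -1.0], [-1.1, -0.9], [-0.6, 1.5], [0.8, -0.1], [-1.1, -0.0], [-1.0, -0.9]]
dock 12
[ 0.4469  0.2528 -0.0312] deg -1.79
[[-0.2, 0.0], [-0.4, 0.4], [0.3, -1.0], [1.1, 0.8], [-0.5, -0.1], [0.0, 0.4], [0.1, -0.8], [-0.2, -0.0]]
[ 0.4442  0.2479 -0.0146] deg -0.83
[[0.8, 1.1], [1.8, 0.2], [-1.0, -0.8], [-0.5, -0.7], [-0.1, 1.4], [1.1, -0.2], [-0.6, 0.1], [-0.6, -0.7]]
[ 0.4456  0.2498 -0.021 ] deg -1.2
[[-0.6, 1.0], [-0.6, 1.3], [-0.1, -0.4], [0.8, 1.4], [-0.6, 0.8], [0.2, 1.3], [0.0, -0.2], [-0.1, 0.6], [-0.1, 1.4], [1.0, 0.5], [-1.8, -0.7], [-1.1, -0.6], [-0.8, 1.8], [0.6, 0.3], [-1.2, 0.4], [-1.1, -0.4]]
A
[0.6574 0.2201 0.0778] deg 4.46
[[-0.3, -0.2], [1.0, 1.0], [-0.5, 0.8], [0.5, -0.1]]
B
[0.6609 0.1355 0.0739] deg 4.24
[[-1.2, -3.3], [-0.3, -1.2], [-0.0, -1.6], [0.4, -1.4]]
[[0.56740138 0.25971632 0.065     ]
 [0.57721243 0.01937701 0.065     ]]
[[ 0.56419197  0.2706614   0.065     ]
 [ 0.57369647 -0.07604703  0.065     ]]
board edge [[ 0.6848683   0.29292783  0.25      ]
 [ 0.69892219 -0.09701587  0.25      ]]
```

```bash
cat > go.py <<'E'
import sys,numpy as np
from workcell import arm
# go.py x y z yawdeg : tool shift cm and turn
x,y,z,w=map(float,sys.argv[1:5]);s=arm.read_state();o=s['orientation'];p=s['ee_pos']
yaw=np.degrees(np.arctan2(o[1,0],o[0,0]))
print('t',round(s['time'],2),'pos',p.round(4),'yaw',yaw.round(2),'w',round(s['width'],3),'F',s['ft_force'].round(1),'grip',round(s['grasp_force'],1))
print('shift cm',(o.T@(np.array([x,y,z])-p)*100).round(2),'turn',round(yaw-w,2))
E
python3 -m inch '[[1,[0,0,-17],0],[1,[0,0,-17],0],[1,[0,0,-17],0],[1,[0,0,-17],0],[1,[0,0,-17],0],[1,[0,0,-17],0]]'; python3 go.py .45 -.2 .4 2
```

```text
time: 0.65
ee_pos: [0.1683, -0.5775, 0.4049]
orientation: [[0.96, 0.28, 0.001], [0.28, -0.96, -0.007], [-0.001, 0.007, -1.0]]
ft_force: [0.7, 0.2, -0.2]
width: 0.996
grasp_force: 0.0
t 0.65 pos [ 0.1683 -0.5775  0.4049] yaw 16.26 w 0.996 F [ 0.7  0.2 -0.2] grip 0.0
shift cm [ 37.62 -28.35   0.27] turn 14.26
```

```bash
python3 -m inch '[[1,[37.6,-28.4,0],14],[1,[37.6,-28.4,0],14],[1,[37.6,-28.4,0],14],[1,[37.6,-28.4,0],14],[1,[37.6,-28.4,0],14],[1,[37.6,-28.4,0],14],[1,[37.6,-28.4,0],14],[1,[37.6,-28.4,0],14]]'; python3 go.py .53 .15 .4 2
```

```text
time: 1.32
ee_pos: [0.3671, -0.3061, 0.3992]
orientation: [[0.999, 0.039, -0.002], [0.039, -0.999, 0.003], [-0.002, -0.003, -1.0]]
ft_force: [0.9, -0.1, 0.1]
width: 0.999
grasp_force: 0.0
t 1.32 pos [ 0.3671 -0.3061  0.3992] yaw 2.24 w 0.999 F [ 0.9 -0.1  0.1] grip 0.0
shift cm [ 1.806e+01 -4.493e+01  1.000e-02] turn 0.24
```

```bash
python3 -m inch '[[1,[18,-45,0],0],[1,[18,-45,0],0],[1,[18,-45,0],0],[1,[18,-45,0],0],[1,[18,-45,0],0],[1,[18,-45,0],0],[1,[18,-45,0],0],[1,[18,-45,0],0]]'; python3 -m inch '[[1,[5,-13,0],0],[1,[5,-13,0],0],[1,[5,-13,0],0],[1,[5,-13,0],0],[1,[5,-13,0],0],[1,[5,-13,0],0],[1,[5,-13,0],0]]' >/dev/null; python3 go.py .53 .15 .4 2
python3 - <<'E'
from h import *
snap("wrist","w1",None,1.5)
K,R,t=cam("w1");print(-R.T@t,R)
E
```

```text
time: 1.98
ee_pos: [0.4777, 0.0077, 0.3993]
orientation: [[0.999, 0.039, -0.003], [0.039, -0.999, 0.0], [-0.003, -0.001, -1.0]]
ft_force: [1.1, -0.7, 0.1]
width: 0.999
grasp_force: 0.0
t 2.57 pos [0.5226 0.1362 0.4002] yaw 2.24 w 1.003 F [-0.9  0.  -0.4] grip 0.0
shift cm [ 0.79 -1.35  0.02] turn 0.24
[0.58995823 0.13889982 0.54175913] [[ 3.90161777e-02 -9.99238162e-01  9.13046395e-04]
 [-9.62522414e-01 -3.73371282e-02  2.68619696e-01]
 [-2.68380961e-01 -1.13593414e-02 -9.63245880e-01]]
```

View pics/w1.png

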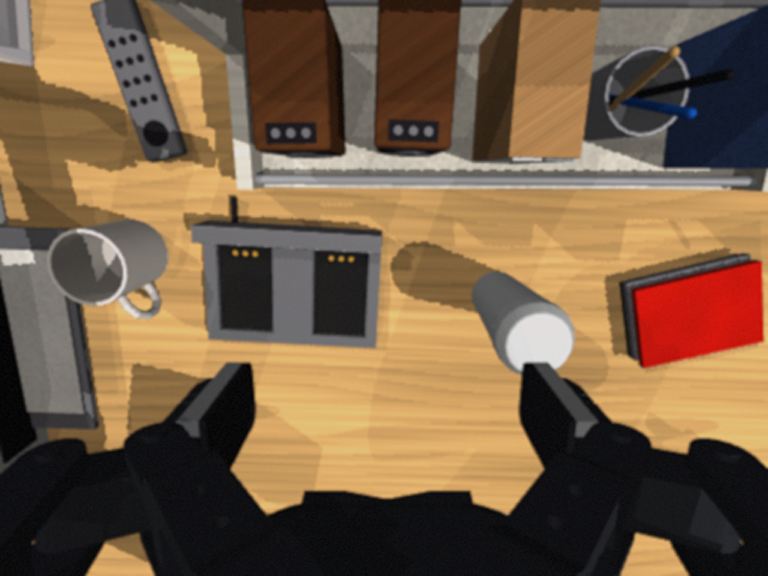

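Run:
```python
from h import *
im=np.load('pics/w1.npz')['im']
save(im,'w1s',(155,0,315,118),5);save(im,'w1d',(125,140,260,235),5.9)
```

```text
(no output)
```

View pics/w1s.png

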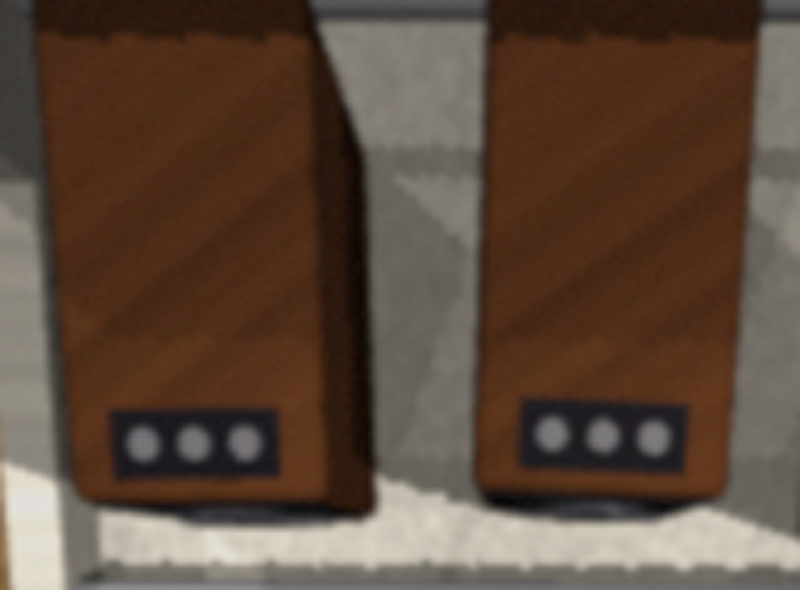

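View pics/w1d.png

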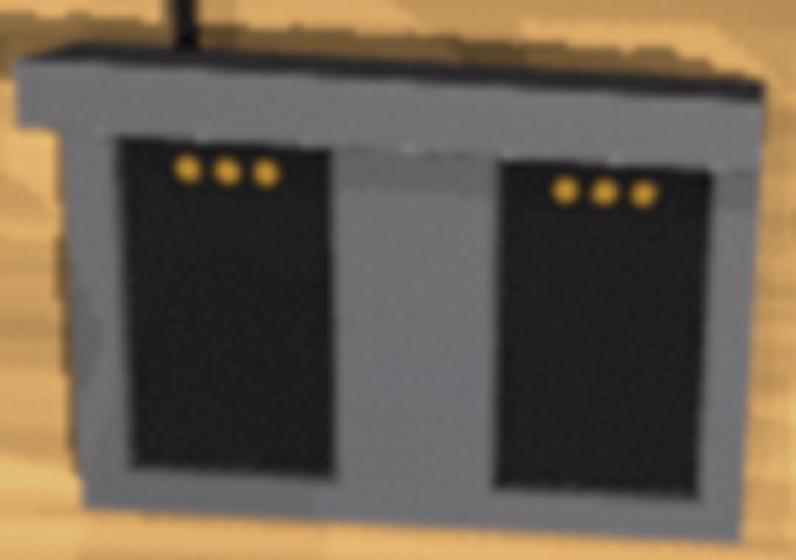

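In the speaker crop, A's top front corners are at (74,500) and (327,502), and B's at (478,490) and (729,496). In the dock crop, the deck's front corners are at (86,508) and (741,540), the back rest's top front corners at (18,127) and (762,165), and the recess fronts at (132,468), (333,476), (496,488) and (698,497).

```bash
cat > fit2.py <<'E'
import fit;from fit import *
S=lambda uv:(np.array(uv,float)+.5)/5-.5+[155,0]
D=lambda uv:(np.array(uv,float)+.5)/5.9-.5+[125,140]
for n,p in(('A',[(74,500),(327,502),(36,35),(310,35)]),('B',[(478,490),(729,496),(489,35),(757,40)])):
    X=pix2z('w1',S(p),.17)[:,:2]
    print(n,'FL,FR',X[:2].round(4).tolist(),'width',np.linalg.norm(X[0]-X[1]).round(4),'yaws: front',np.degrees(np.arctan2(-(X[0]-X[1])[0],(X[0]-X[1])[1])).round(2),'sides',[np.degrees(np.arctan2(*(X[k+2]-X[k])[::-1])).round(2) for k in(0,1)])
    # origin
    for w in[np.radians(2.2)]:
        print(' origin',X[:2].mean(0)+.055*np.array([np.cos(w),np.sin(w)]))
fit.c=lambda fn,uv:D(uv)
L=[(-74,106,18),(-74,-106,18),(54,106,50),(54,-106,50),(-60,91,12),(-60,25,12),(-60,-25,12),(-60,-91,12)]
px=[(86,508),(741,540),(18,127),(762,165),(132,468),(333,476),(496,488),(698,497)]
for sel in(range(2),range(4),range(4,8),range(8)):
    x=fit(L,[('w1',i,px[i]) for i in sel],[.45,.25,0])
X=pix2z('w1',(np.array([(255,183),(750,183)])+.5)/1.5-.5,.065);print('rail',X,np.degrees(np.arctan2(X[1,0]-X[0,0],X[0,1]-X[1,1])))
E
python3 fit2.py
```

```text
A FL,FR [[0.6009, 0.2448], [0.6028, 0.1843]] width 0.0605 yaws: front 1.81 sides [np.float64(2.56), np.float64(2.46)]
 origin [0.65684786 0.21667307]
B FL,FR [[0.607, 0.1483], [0.608, 0.0883]] width 0.06 yaws: front 0.94 sides [np.float64(0.38), np.float64(0.76)]
 origin [0.66243298 0.12039608]
[ 0.303   0.2159 -0.0484] deg -2.77
[[7.4, -0.0], [-51.9, -0.1]]
[ 0.3829  0.2165 -0.0341] deg -1.95
[[5.5, -35.2], [-49.8, -36.0], [15.1, 1.8], [-48.8, 0.8]]
[ 0.3107  0.1765 -0.054 ] deg -3.09
[[23.4, -0.1], [5.8, 0.5], [-10.4, -0.5], [-28.6, -0.1]]
[ 0.3111  0.1809 -0.0455] deg -2.61
[[24.7, -2.8], [-34.4, -3.1], [37.7, 40.2], [-30.9, 39.8], [21.5, -0.0], [3.8, 0.4], [-12.3, -0.8], [-30.5, -0.6]]
rail [[ 0.57086583  0.27539542  0.065     ]
 [ 0.59100489 -0.24073216  0.065     ]] 2.234521391036114
```

```bash
sed -i 's/^import fit;from fit import \*/import fit as F;from fit import */;s/^fit.c=/F.c=/' fit2.py; python3 fit2.py | tail -10
```

```text
[ 0.4481  0.2485 -0.0133] deg -0.76
[[-0.5, 0.0], [0.5, 0.0]]
[ 0.4482  0.2482 -0.0139] deg -0.8
[[-0.3, -0.1], [0.6, -0.0], [-0.4, -0.0], [0.2, 0.2]]
[ 0.4461  0.2491 -0.0179] deg -1.03
[[0.0, -0.1], [0.8, 0.4], [-0.5, -0.3], [-0.2, 0.0]]
[ 0.4473  0.2487 -0.0166] deg -0.95
[[-0.7, 0.2], [0.3, 0.6], [-0.6, 0.4], [-0.0, 0.9], [0.3, -0.6], [1.1, -0.2], [-0.2, -0.8], [0.1, -0.6]]
rail [[ 0.57086583  0.27539542  0.065     ]
 [ 0.59100489 -0.24073216  0.065     ]] 2.234521391036114
```

```bash
r='x'; python3 -m inch '[[1,[0,0,0],-7],[1,[0,0,0],-14],[1,[0,0,0],-21],[1,[0,0,0],-28],[1,[0,0,0],-35],[1,[0,0,0],-42],[1,[0,0,0],-49],[1,[0,0,0],-56]]' >/dev/null
python3 -m inch '[[1,[0,0,0],-7],[1,[0,0,0],-14],[1,[0,0,0],-21],[1,[0,0,0],-28],[1,[0,0,0],-35],[1,[0,0,0],-42],[1,[0,0,0],-49],[1,[0,0,0],-56]]' >/dev/null
python3 -m inch '[[1,[0,0,0],-7],[1,[0,0,0],-14],[1,[0,0,0],-21],[1,[0,0,0],-28],[1,[0,0,0],-35],[1,[0,0,0],-42],[1,[0,0,0],-49],[1,[0,0,0],-56]]' >/dev/null
python3 go.py .628 .2157 .26 182.5; python3 -c "
from workcell import arm;print(arm.read_state()['joint_pos'])"
```

```text
t 4.62 pos [0.523  0.1355 0.4014] yaw 170.46 w 1.001 F [-0.3  0.  -0.3] grip 0.0
shift cm [-9.02  9.66 14.14] turn -12.04
[ 1.25758610e-01  1.61569258e-01  1.37088503e+00 -3.20259727e-04
  1.60914623e+00 -1.27852578e+00]
```

```bash
python3 -m inch '[[1,[-9,9.7,0],-12],[1,[-9,9.7,0],-12],[1,[-9,9.7,0],-12],[1,[-9,9.7,0],-12],[1,[-9,9.7,14.1],-12],[1,[-9,9.7,14.1],-12],[1,[-9,9.7,14.1],-12],[1,[-9,9.7,14.1],-12]]' >/dev/null; python3 go.py .628 .2157 .122 182.5
```

```text
t 5.28 pos [0.6249 0.2148 0.254 ] yaw -177.87 w 0.998 F [-0.7 -1.3 -0.2] grip 0.0
shift cm [-0.44  0.11 13.19] turn -360.37
```

```bash
python3 -m inch '[[1,[0,0,0],0],[1,[0,0,0],0]]' >/dev/null; python3 go.py .628 .2157 .122 -177.5
python3 - <<'E'
from h import *
snap("side","sidep",(120,120,280,240),5)
E
```

```text
t 5.45 pos [0.628  0.2161 0.26  ] yaw -177.85 w 0.999 F [-0.1  0.9  1.2] grip 0.0
shift cm [-0.03 -0.03 13.8 ] turn -0.35
```

View pics/sidep.png

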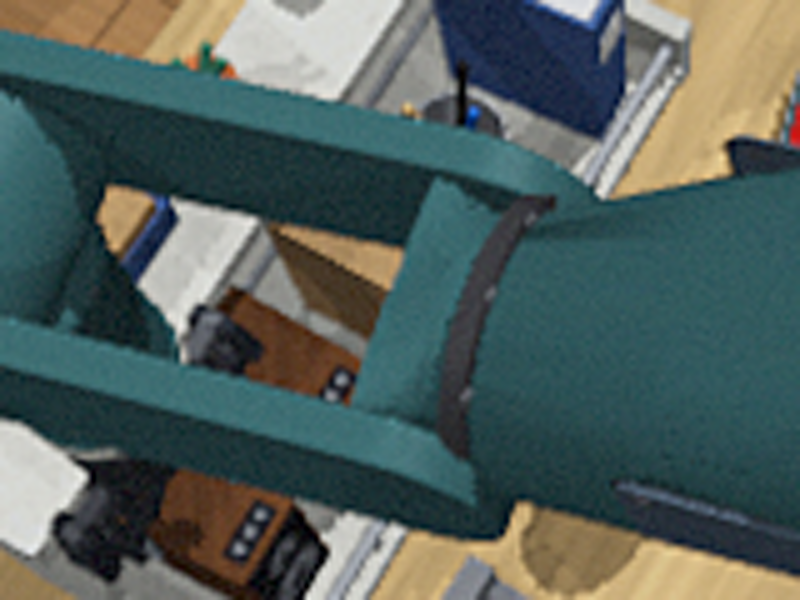

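The arm covers part of the view. The open fingers at (100,520) and (225,335) straddle speaker A's top, so I go down in two stages, watching the force.

```bash
python3 -m inch '[[1,[0,0,3],0],[1,[0,0,6],0],[1,[0,0,8],0],[1,[0,0,8],0]]' | grep -E 'pos|force'; python3 -m inch '[[1,[0,0,1.5],0],[1,[0,0,3],0],[1,[0,0,4.5],0],[1,[0,0,5.8],0],[1,[0,0,5.8],0],[1,[0,0,5.8],0]]'| grep -E 'pos|force'; python3 go.py .628 .2157 .122 -177.5
```

```text
ee_pos: [0.6274, 0.2169, 0.1787]
ft_force: [-0.5, -0.4, -0.1]
grasp_force: 0.0
ee_pos: [0.6301, 0.2179, 0.1247]
ft_force: [-0.3, -0.7, 0.1]
grasp_force: 0.0
t 6.33 pos [0.6301 0.2179 0.1247] yaw -177.76 w 0.997 F [-0.3 -0.7  0.1] grip 0.0
shift cm [ 0.22 -0.21  0.27] turn -0.26
```

```bash
python3 -m inch '[[1,[0.2,-0.2,0.2],-0.3],[1,[0.2,-0.2,0.2],-0.3]]' >/dev/null; python3 go.py .628 .2157 .122 -177.5;  python3 -m inch '[[0.6,[0,0,0],0],[0.4,[0,0,0],0],[0.2,[0,0,0],0],[0,[0,0,0],0],[-0.3,[0,0,0],0],[-0.3,[0,0,0],0],[-0.3,[0,0,0],0],[-0.3,[0,0,0],0]]' 80 ; python3 go.py .628 .2157 .122 -177.5
```

```text
t 6.5 pos [0.6276 0.2156 0.1223] yaw -177.43 w 0.997 F [-0.4 -0.8  1.1] grip 0.0
shift cm [-0.04  0.01  0.03] turn 0.07
time: 7.17
ee_pos: [0.6273, 0.2161, 0.1215]
orientation: [[-0.999, -0.045, 0.002], [-0.045, 0.999, 0.001], [-0.002, 0.001, -1.0]]
ft_force: [-1.8, 0.2, 6.4]
width: 0.721
grasp_force: 88.8
t 7.17 pos [0.6273 0.2161 0.1215] yaw -177.44 w 0.721 F [-1.8  0.2  6.4] grip 88.8
shift cm [-0.07 -0.04 -0.05] turn 0.06
```

```bash
python3 -m inch '[[-0.3,[0,0,-0.8],0],[-0.3,[0,0,-1.6],0],[-0.3,[0,0,-2.4],0],[-0.3,[0,0,-3.2],0],[-0.3,[0,0,-4.0],0],[-0.3,[0,0,-4.7],0],[-0.3,[0,0,-4.7],0],[-0.3,[0,0,-4.7],0]]' ; python3 go.py .628 .2157 .17 -177.5
```

```text
time: 7.83
ee_pos: [0.627, 0.2158, 0.1681]
orientation: [[-0.999, -0.045, 0.001], [-0.045, 0.999, 0.0], [-0.001, 0.0, -1.0]]
ft_force: [-1.1, 0.5, -6.5]
width: 0.72
grasp_force: 88.1
t 7.83 pos [0.627  0.2158 0.1681] yaw -177.44 w 0.72 F [-1.1  0.5 -6.5] grip 88.1
shift cm [-0.1  -0.01 -0.19] turn 0.06
```

```bash
python3 -m inch '[[-0.3,[2,0,0],0],[-0.3,[4,0,0],0],[-0.3,[6.5,0,0],0],[-0.3,[9,0,0],0],[-0.3,[12,0,0],0],[-0.3,[15,0,0],0],[-0.3,[17,0,0],0],[-0.3,[17,0,0],0]]' >/dev/null; python3 go.py .41 .307 .20 179.15
```

```text
t 8.5 pos [0.4498 0.2071 0.1662] yaw -177.39 w 0.717 F [-1.8 -0.5 -6. ] grip 88.6
shift cm [ 3.55 10.16 -3.37] turn -356.54
```

```bash
python3 -m inch '[[-0.3,[1,2,-1],1],[-0.3,[2,4,-2],2],[-0.3,[3,6.5,-3],3],[-0.3,[3.5,9,-3.3],3.4],[-0.3,[3.5,10.1,-3.3],3.4],[-0.3,[3.5,10.1,-3.3],3.4],[-0.3,[3.5,10.1,-3.3],3.4],[-0.3,[3.5,10.1,-3.3],3.4]]' >/dev/null; python3 go.py .41 .307 .125 179.15
python3 - <<'E'
from h import *
snap("wrist","wh",None,1.5);snap("scene","sch",None,1.5)
E
```

```text
t 9.17 pos [0.4172 0.3066 0.1998] yaw 179.17 w 0.715 F [ 0.2 -1.1 -5.6] grip 90.6
shift cm [0.71 0.04 7.48] turn 0.02
```

View pics/wh.png

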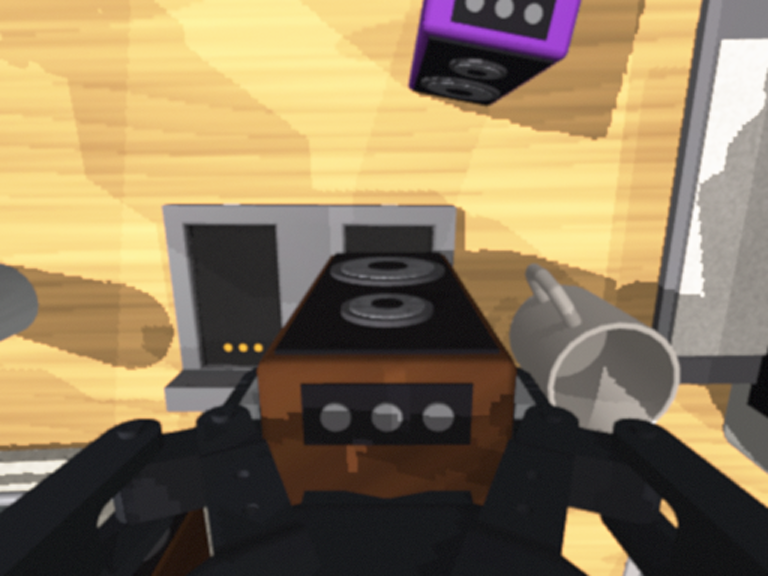

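The held speaker faces the camera, its grille toward the dock's front. Its bottom front corners are at (333,254) and (443,254), its top front corners at (262,357) and (514,357). The dock's front corners are at (163,206) and (456,206), and the recess fronts at (187,225), (277,225), (344,225) and (434,225).

Run:
```python
import fit as F
from fit import *
F.c=lambda fn,uv:(np.array(uv,float)+.5)/1.5-.5
L=[(-74,106,18),(-74,-106,18),(-60,-91,18),(-60,-25,18),(-60,25,18),(-60,91,18)]
px=[(456,206),(163,206),(187,225),(277,225),(344,225),(434,225)]
# 456 is +y
for sel in([0,1],[2,3,4,5],range(6)): fit(L,[('wh',i,px[i]) for i in sel],[.45,.25,0])
s=np.load('pics/wh.npz');b=s['p'][2]-.0915;print(b)
for z,p in((b,[(333,254),(443,254)]),(b+.14,[(262,357),(514,357)])):
    X=pix2z('wh',F.c('',p),z);print(X.round(4).tolist(),X.mean(0).round(4),np.linalg.norm(X[0]-X[1]))
print(s['p'])
```

```text
[ 0.4472  0.2503 -0.0141] deg -0.81
[[0.8, 0.0], [-0.8, 0.1]]
[ 0.4468  0.2504 -0.0139] deg -0.8
[[-1.2, 0.1], [-0.6, 0.0], [0.6, 0.0], [1.3, -0.0]]
[ 0.4469  0.2503 -0.014 ] deg -0.8
[[0.9, -0.3], [-0.8, -0.2], [-1.3, 0.2], [-0.7, 0.2], [0.6, 0.2], [1.2, 0.1]]
0.10826014246834034
[[0.3919, 0.278, 0.1083], [0.3927, 0.3366, 0.1083]] [0.3923 0.3073 0.1083] 0.05855490721050229
[[0.3899, 0.2785, 0.2483], [0.3907, 0.3358, 0.2483]] [0.3903 0.3071 0.2483] 0.05722028115555759
[0.41719604 0.30656706 0.19976014]
```

```bash
python3 -m inch '[[-0.3,[0.3,0,0],0],[-0.3,[0.6,0,0],0],[-0.3,[0.6,0,2],0],[-0.3,[0.6,0,4],0],[-0.3,[0.6,0,5.5],0],[-0.3,[0.6,0,6.5],0],[-0.3,[0.6,0,7.5],0],[-0.3,[0.6,0,7.5],0]]' >/dev/null;python3 -m inch '[[-0.3,[0,0,0],0],[-0.3,[0,0,0],0]]' >/dev/null; python3 go.py .411 .3072 .1135 179.15
```

```text
t 10.1 pos [0.412  0.3079 0.126 ] yaw 179.15 w 0.717 F [ 0.3 -0.3 -5.5] grip 90.3
shift cm [ 0.1  -0.07  1.25] turn 0.0
```

```bash
python3 -m inch '[[-0.3,[0,0,0.4],0],[-0.3,[0,-0.05,0.8],0],[-0.3,[0,-0.05,1.2],0],[-0.3,[0,-0.05,1.2],0],[-0.3,[0,-0.05,1.2],0]]' >/dev/null; python3 go.py .411 .3072 .1135 179.15
python3 -m inch '[[-0.3,[-0.15,0,0],0],[-0.3,[-0.3,0,0],0],[-0.3,[-0.45,0,0],0],[-0.3,[-0.45,0,0],0]]' >/dev/null; python3 go.py .411 .3072 .1135 179.15
python3 -m inch '[[-0.3,[-0.1,0,0],0],[-0.3,[-0.1,0,0],0]]' >/dev/null; python3 go.py .411 .3072 .1135 179.15
```

```text
t 10.52 pos [0.411  0.3069 0.113 ] yaw 179.16 w 0.714 F [ 0.2  0.4 -6.2] grip 90.5
shift cm [-0.    0.03 -0.05] turn 0.01
t 10.85 pos [0.4165 0.3072 0.1136] yaw 179.15 w 0.715 F [-0.3 -0.3 -5.1] grip 90.5
shift cm [ 0.55 -0.    0.01] turn 0.0
t 11.02 pos [0.417  0.307  0.1134] yaw 179.16 w 0.713 F [ 0.3  0.2 -6.1] grip 90.5
shift cm [ 0.61  0.02 -0.01] turn 0.01
```

No contact yet. I keep going in 1 mm steps until the back rest is felt.

```bash
for i in 1 2; do python3 -m inch '[[-0.3,[-0.1,0,0],0],[-0.3,[-0.1,0,0],0]]' | grep -E 'pos|ft'; done
```

```text
ee_pos: [0.4173, 0.3068, 0.1132]
ft_force: [-1.7, 0.6, -5.2]
ee_pos: [0.4176, 0.3067, 0.1131]
ft_force: [-4.7, 1.6, -4.5]
```

```bash
python3 -m inch '[[-0.3,[0.3,0,0],0],[-0.3,[0.3,0,0],0],[-0.3,[0.3,0,0],0]]' >/dev/null; python3 go.py .4157 .3070 .1035 179.15
for i in 1; do python3 -m inch '[[-0.3,[0,0,0.2],0],[-0.3,[0,0,0.4],0],[-0.3,[0,0,0.4],0]]' | grep -E 'pos|ft'; python3 -m inch '[[-0.3,[0,0,0.15],0],[-0.3,[0,0,0.15],0]]' | grep -E 'pos|ft';python3 -m inch '[[-0.3,[0,0,0.15],0],[-0.3,[0,0,0.15],0]]' | grep -E 'pos|ft'; done
```

```text
t 11.6 pos [0.4163 0.3071 0.1135] yaw 179.18 w 0.716 F [ 0.1 -0.2 -4.8] grip 90.5
shift cm [ 0.06 -0.01  1.  ] turn 0.03
ee_pos: [0.4158, 0.3069, 0.109]
ft_force: [0.6, -0.2, -5.5]
ee_pos: [0.4157, 0.3069, 0.1076]
ft_force: [0.4, -0.9, -5.3]
ee_pos: [0.4157, 0.3069, 0.1061]
ft_force: [-0.4, 0.3, -5.3]
```

```bash
for i in 1 2 3; do python3 -m inch '[[-0.3,[0,0,0.1],0],[-0.3,[0,0,0.1],0]]' | grep -E 'pos|ft'; done
```

```text
ee_pos: [0.4157, 0.3069, 0.1052]
ft_force: [0.1, -0.2, -6.1]
ee_pos: [0.4157, 0.3069, 0.1042]
ft_force: [0.1, -0.2, -5.5]
ee_pos: [0.4158, 0.307, 0.1036]
ft_force: [-1.8, -0.4, -1.4]
```

```bash
python3 -m inch '[[-0.3,[0,0,0.1],0],[-0.3,[0,0,0.1],0]]' | grep -E 'pos|ft'; python3 -m inch '[[0.55,[0,0,0],0],[0.7,[0,0,0],0],[1,[0,0,0],0],[1,[0,0,0],0],[1,[0,0,0],0],[1,[0,0,0],0]]' | grep -E 'pos|ft|wid|gras'; python3 -m inch '[[1,[0,0,-2],0],[1,[0,0,-5],0],[1,[0,0,-9],0],[1,[0,0,-13],0],[1,[0,0,-17],0],[1,[0,0,-20],0],[1,[0,0,-20],0],[1,[0,0,-20],0]]' | grep -E 'pos|ft'; python3 go.py .631 .1186 .26 180.6
```

```text
ee_pos: [0.4157, 0.3071, 0.1035]
ft_force: [-3.6, -1.1, 9.8]
ee_pos: [0.4159, 0.307, 0.1023]
ft_force: [-0.3, 0.1, -0.1]
width: 1.0
grasp_force: 0.0
ee_pos: [0.417, 0.3076, 0.3044]
ft_force: [-0.6, 0.6, -0.8]
t 14.02 pos [0.417  0.3076 0.3044] yaw 179.16 w 1.002 F [-0.6  0.6 -0.8] grip 0.0
shift cm [-21.66 -18.59   4.49] turn -1.44
```

```bash
python3 -m inch '[[1,[-21.7,-18.6,0],-1.4],[1,[-21.7,-18.6,0],-1.4],[1,[-21.7,-18.6,0],-1.4],[1,[-21.7,-18.6,0],-1.4],[1,[-21.7,-18.6,0],-1.4],[1,[-21.7,-18.6,0],-1.4],[1,[-21.7,-18.6,0],-1.4],[1,[-21.7,-18.6,4.5],-1.4]]' >/dev/null;python3 -m inch '[[1,[0,0,0],0],[1,[0,0,0],0]]' >/dev/null; python3 go.py .631 .1186 .18 -179.4
```

```text
t 14.85 pos [0.6272 0.1171 0.2564] yaw -179.5 w 1.0 F [-0.8 -0.2  0.7] grip 0.0
shift cm [-0.46  0.15  7.63] turn -0.1
```

```bash
python3 -m inch '[[1,[-0.4,0.15,0],0],[1,[-0.4,0.15,3],0],[1,[-0.4,0.15,6],0],[1,[-0.4,0.15,7.6],0],[1,[-0.4,0.15,7.6],0],[1,[-0.4,0.15,7.6],0]]' >/dev/null; python3 go.py .631 .1186 .122 -179.4
```

```text
t 15.35 pos [0.6341 0.1203 0.1856] yaw -179.37 w 1.005 F [ 0.3 -0.8  0.7] grip 0.0
shift cm [ 0.31 -0.17  6.36] turn 0.03
```

```bash
python3 -m inch '[[1,[0.3,-0.15,0],0],[1,[0.3,-0.15,0],0],[1,[0.3,-0.15,2],0],[1,[0.3,-0.15,4],0],[1,[0.3,-0.15,5.5],0],[1,[0.3,-0.15,6.3],0],[1,[0.3,-0.15,6.3],0],[1,[0.3,-0.15,6.3],0]]' | grep -E 'ft'; python3 go.py .631 .1186 .122 -179.4
```

```text
ft_force: [0.1, 0.4, -0.3]
t 16.02 pos [0.6318 0.1182 0.123 ] yaw -179.43 w 0.998 F [ 0.1  0.4 -0.3] grip 0.0
shift cm [0.08 0.04 0.1 ] turn -0.03
```

```bash
python3 -m inch '[[0.6,[0,0,0.1],0],[0.4,[0,0,0.1],0],[0.2,[0,0,0.1],0],[0,[0,0,0.1],0],[-0.3,[0,0,0.1],0],[-0.3,[0,0,0.1],0],[-0.3,[0,0,0.1],0],[-0.3,[0,0,0.1],0]]' 80 >/dev/null ; python3 go.py .631 .1186 .122 -179.4
python3 -m inch '[[-0.3,[0,0,-0.8],0],[-0.3,[0,0,-1.6],0],[-0.3,[0,0,-2.4],0],[-0.3,[0,0,-3.2],0],[-0.3,[0,0,-4.0],0],[-0.3,[0,0,-4.7],0],[-0.3,[0,0,-4.7],0],[-0.3,[0,0,-4.7],0]]' >/dev/null; python3 go.py .631 .1186 .17 -179.4
```

```text
t 16.68 pos [0.6317 0.1179 0.1217] yaw -179.44 w 0.719 F [-1.   1.3  5.2] grip 88.1
shift cm [ 0.06  0.07 -0.03] turn -0.04
t 17.35 pos [0.6314 0.1178 0.1684] yaw -179.44 w 0.713 F [ 0.1 -0.6 -4.8] grip 87.8
shift cm [ 0.04  0.08 -0.16] turn -0.04
```

```bash
python3 -c "
from h import *
print(pix2z('w1',[(535/1.5,340/1.5)],.17))"
python3 -m inch '[[-0.3,[2,0.5,0],0],[-0.3,[4,1.5,0],0],[-0.3,[6.5,3,0],0],[-0.3,[9,4.5,0],0],[-0.3,[12,6,0],0],[-0.3,[15,7,0],0],[-0.3,[17,7.2,0],0],[-0.3,[17,7.2,0],0]]' >/dev/null; python3 go.py .407 .191 .17 179.15
```

```text
[[ 4.47672487e-01 -4.37933301e-05  1.70000000e-01]]
t 18.02 pos [0.4535 0.1882 0.1665] yaw -179.32 w 0.718 F [-2.   0.2 -4.9] grip 88.1
shift cm [ 4.65  0.33 -0.31] turn -358.47
```

```bash
python3 -m inch '[[-0.3,[1.5,0.2,0],1],[-0.3,[3,0.2,0],1.5],[-0.3,[4.5,0.2,0],1.5],[-0.3,[4.5,0.2,0],1.5],[-0.3,[4.5,0.2,0],1.5],[-0.3,[4.5,0.2,0],1.5]]' >/dev/null; python3 go.py .407 .191 .1255 179.15
```

```text
t 18.52 pos [0.4166 0.1898 0.1679] yaw 179.06 w 0.713 F [-0.   0.1 -3.8] grip 88.2
shift cm [0.97 0.1  4.24] turn -0.09
```

```bash
python3 -m inch '[[-0.3,[0.9,0.1,0],0],[-0.3,[0.9,0.1,0],0],[-0.3,[0.9,0.1,1.5],0],[-0.3,[0.9,0.1,3],0],[-0.3,[0.9,0.1,4.2],0],[-0.3,[0.9,0.1,4.2],0],[-0.3,[0.9,0.1,4.2],0]]' >/dev/null; python3 go.py .407 .191 .1135 179.15
```

```text
t 19.1 pos [0.4059 0.1907 0.1253] yaw 179.05 w 0.716 F [ 0.1  0.  -3.6] grip 88.2
shift cm [-0.11  0.04  1.18] turn -0.1
```

```bash
python3 -m inch '[[-0.3,[0,0.05,0.4],0],[-0.3,[0,0.05,0.8],0],[-0.3,[0,0.05,1.2],0],[-0.3,[0,0.05,1.2],0],[-0.3,[0,0.05,1.2],0]]' >/dev/null; python3 go.py .407 .191 .1135 179.15
python3 -m inch '[[-0.3,[-0.2,0,0],0],[-0.3,[-0.4,0,0],0],[-0.3,[-0.6,0,0],0],[-0.3,[-0.6,0,0],0]]' |grep -E 'pos|ft'
python3 -m inch '[[-0.3,[-0.1,0,0],0],[-0.3,[-0.1,0,0],0]]' |grep -E 'pos|ft'
python3 -m inch '[[-0.3,[-0.1,0,0],0],[-0.3,[-0.1,0,0],0]]' |grep -E 'pos|ft'
```

```text
t 19.52 pos [0.4062 0.1913 0.1136] yaw 179.06 w 0.716 F [-0.3  0.6 -5.2] grip 88.3
shift cm [-0.08 -0.03  0.01] turn -0.09
ee_pos: [0.4134, 0.1914, 0.114]
ft_force: [0.5, -0.4, -4.5]
ee_pos: [0.4136, 0.1912, 0.1137]
ft_force: [0.3, 0.0, -4.4]
ee_pos: [0.4142, 0.1912, 0.1136]
ft_force: [1.0, -0.7, -4.3]
```

```bash
python3 -m inch '[[-0.3,[-0.1,0,0],0],[-0.3,[-0.1,0,0],0]]' |grep -E 'pos|ft'
python3 -m inch '[[-0.3,[-0.1,0,0],0],[-0.3,[-0.1,0,0],0]]' |grep -E 'pos|ft'
```

```text
ee_pos: [0.4145, 0.1911, 0.1135]
ft_force: [-2.5, 0.6, -3.3]
ee_pos: [0.4147, 0.191, 0.1133]
ft_force: [-4.4, 0.9, -2.3]
```

```bash
python3 -m inch '[[-0.3,[0.35,0,0],0],[-0.3,[0.35,0,0],0],[-0.3,[0.35,0,0],0]]' | grep -E 'pos|ft'
python3 -m inch '[[-0.3,[0,0,0.2],0],[-0.3,[0,0,0.4],0],[-0.3,[0,0,0.4],0]]' | grep -E 'pos|ft'; python3 -m inch '[[-0.3,[0,0,0.15],0],[-0.3,[0,0,0.15],0]]' | grep -E 'pos|ft';python3 -m inch '[[-0.3,[0,0,0.15],0],[-0.3,[0,0,0.15],0]]' | grep -E 'pos|ft'
```

```text
ee_pos: [0.4139, 0.1914, 0.114]
ft_force: [0.1, -0.3, -5.0]
ee_pos: [0.4131, 0.1912, 0.1094]
ft_force: [-0.7, 0.7, -4.9]
ee_pos: [0.4129, 0.1912, 0.1079]
ft_force: [0.1, -0.4, -5.1]
ee_pos: [0.4128, 0.1912, 0.1065]
ft_force: [0.3, 0.1, -5.2]
```

```bash
python3 -m inch '[[-0.3,[0,0,0.15],0],[-0.3,[0,0,0.15],0]]' | grep -E 'pos|ft'; python3 -m inch '[[-0.3,[0,0,0.1],0],[-0.3,[0,0,0.1],0]]' | grep -E 'pos|ft'; python3 -m inch '[[-0.3,[0,0,0.1],0],[-0.3,[0,0,0.1],0]]' | grep -E 'pos|ft'
```

```text
ee_pos: [0.4128, 0.1912, 0.105]
ft_force: [0.2, -0.2, -4.5]
ee_pos: [0.4128, 0.1912, 0.104]
ft_force: [0.1, -0.7, -4.8]
ee_pos: [0.4128, 0.1913, 0.1037]
ft_force: [-3.0, -0.1, 3.4]
```

```bash
python3 -m inch '[[-0.3,[0,0,0.1],0],[-0.3,[0,0,0.1],0]]' | grep -E 'pos|ft'; python3 -m inch '[[0.55,[0,0,0],0],[0.7,[0,0,0],0],[1,[0,0,0],0],[1,[0,0,0],0],[1,[0,0,0],0],[1,[0,0,0],0]]' | grep -E 'pos|ft|wid|gras'; python3 -m inch '[[1,[0,0,-2],0],[1,[0,0,-5],0],[1,[0,0,-9],0],[1,[0,0,-13],0],[1,[0,0,-17],0],[1,[0,0,-20],0],[1,[0,0,-20],0],[1,[0,0,-20],0]]' | grep -E 'pos|ft'; python3 -m inch '[[1,[-8,5,-4],0],[1,[-8,5,-8],0],[1,[-8,5,-12],0],[1,[-8,5,-12],0],[1,[-8,5,-12],0],[1,[-8,5,-12],0]]' | grep -E 'pos|ft'
python3 - <<'E'
from h import *
snap("wrist","wf");snap("scene","scf");snap("side","sif")
a=np.load('pics/wf.npz')['im'];b=np.load('pics/scf.npz')['im'][80:280,180:400];c=np.load('pics/sif.npz')['im'][60:330,90:270]
a=a[:, :];A=cv2.resize(a,(500,375));B=cv2.resize(b,(248,225));C=cv2.resize(c,(300,450))
o=np.zeros((600,800,3),np.uint8);o[:375,:500]=A;o[375:,:248]=B;o[:450,500:]=C
D=np.load('pics/scene0.npz')['im'][80:280,180:400];o[375:,250:498]=cv2.resize(D,(248,225))
cv2.imwrite('pics/final.png',o)
E
```

```text
ee_pos: [0.4127, 0.1913, 0.1036]
ft_force: [-5.9, -0.5, 17.1]
ee_pos: [0.4129, 0.1912, 0.1021]
ft_force: [-0.8, -0.3, -0.0]
width: 1.003
grasp_force: 0.0
ee_pos: [0.4141, 0.1916, 0.304]
ft_force: [-0.7, 0.8, -0.5]
ee_pos: [0.4948, 0.2404, 0.422]
ft_force: [-1.2, 0.1, -1.7]
```

View pics/final.png

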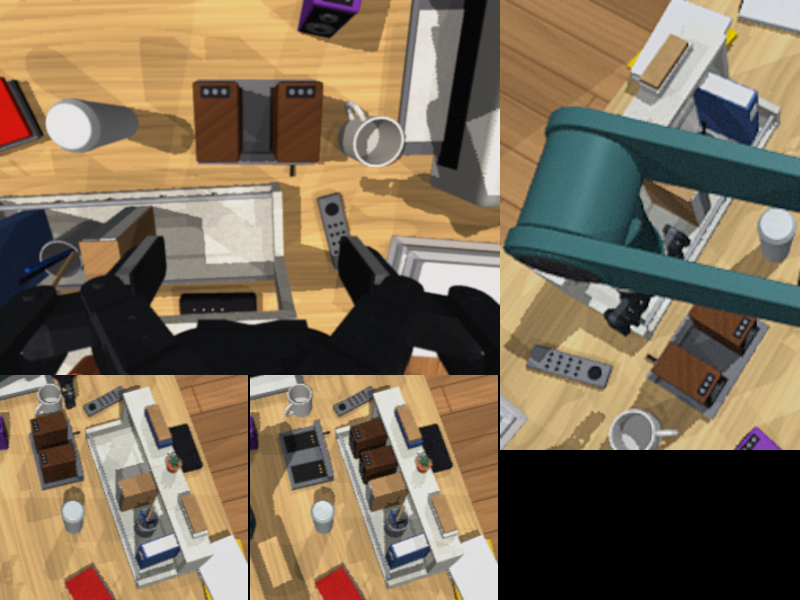

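The final view shows both speakers parallel and upright in the dock, at (217,122) and (297,122) in the wrist part, with their buttons and grilles toward the dock's front. The shelf and desk items match the start, and the gripper touches nothing.

```bash
python3 -c "
from workcell import hand_in;print(hand_in())"
```

```text
the job is handed in; nothing more can be done
None
```

Both loudspeakers are upright and fully down in their recesses with grilles to the dock's front, everything else looks unmoved in the final pictures, and the job was handed in after about 23 s of robot time; no verdict was returned.

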